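# Swing a lever blank to its stop and latch it in the drilling jig

## Task

Get the lever blank ready for drilling: push its free end so that it pivots on its pin until it comes up against the brass stop screw, and press it there for a moment with light thumb pressure, about 10 N and never as much as 25 N on the screw, with the latch still open. Then, by its red post, close the yellow latch until its nose bears on the back of the blank and keeps it pinched against the screw, just as gently, and let go. The blank stays flat on its pin, and everything else on the bench is left where it is.

Things in the scene. Friction and masses are not known exactly. Their poses are not given: they have to be found in the camera images.
- jig: grey-painted plate 420 x 280 x 18 mm, fixed on the bench; spans x -210..210, y -110..170 mm. Origin: on the bench, 160 mm (+x) from the axis of the upright pivot pin (12 mm diameter, top at 54 mm). The blank's home direction is +x within 0.05 rad. A boss at the pin and a curved rail (radius 122 to 138 mm about it) carry the blank 12 mm clear of the plate; elsewhere fingertips can reach below it
- blank_end (a point): point in the blank, 200 mm from its hole, half-way up (36 mm above the bench). Grey bar 32 mm wide (y), 12 mm thick, 0.2 to 0.4 kg, loose on the pin with 1.5 mm play; underside at 30 mm. x points to the free end, 45 mm on; the bar ends 30 mm behind the hole. It starts 0.3 to 0.6 rad counter-clockwise (from above) from the jig's +x; push it clockwise, to the jig's -y side: it slides with 1 to 2 N
- stop: blue block 36 x 30 x 36 mm, fixed on the jig at x 0, y -49 mm of its frame. Origin: centre of its underside, 18 mm above the bench. A brass screw (12 mm diameter, axis 36 mm above the bench) sticks out of its +y face by 12 to 24 mm, set anew each time and not measured: feel for it. It is rigid and meets the blank's -y side 160 mm from the pin
- latch_pivot (a point): a point on the latch's upright pivot axis, 85 mm above the bench; fixed at x = 125, y = -5 mm in the jig's frame
- latch_handle (a point): centre of the latch's upright red round post (16 mm diameter, from 57 to 107 mm above the bench): the place to pinch from above or push. 75 mm from the pivot axis, 85 mm above the bench. At joint 0 it lies at -120 degrees from the jig's +x seen from above, and turns with the joint
- latch (a joint): angle of the yellow latch, rad: 0 open, grows counter-clockwise (from above) as it closes, at most 1.6; starts at 0 to 0.25. Stiff hinge: 3 to 4 N at the post moves it (pinched, up to 7); it stays where left and keeps part of its pressure. With the blank on the screw the nose meets it at 1.0 to 1.45; then the force rises steeply within 1 to 2 mm, each newton at the post adding 1.8 N on the screw
- latch_nose: steel nose pin (14 mm diameter, 18 mm tall) hanging from the latch, 60 mm from the pivot, at +82 degrees from the jig's +x at joint 0. Origin: on its axis, 38 mm above the bench. On closing it swings in behind the blank near its free end and presses its +y side towards the screw
- screwdriver: red-handled screwdriver, 150 mm long, lying loose on the jig plate along its far (+x) edge, on the +y side of the latch; origin at its middle, underside. Leave alone
- spare: second blank like the first, lying on the bench to the left; leave alone
- coolant: red bottle, 64 mm diameter and about 170 mm high, on the bench beyond the jig; origin at the centre of its base. Leave alone
- jug: white bottle, 84 mm diameter and about 190 mm high, on the right; origin at the centre of its base. Leave alone
- spanner: spanner, 180 mm, on the bench beyond the jig; leave alone
- pot: yellow plastic cup, 70 mm diameter and high, beyond the jig; leave alone

How it is judged:
On the way:
1. with the latch still open, the blank is pressed against the stop screw with more than 4 N for 0.3 s (contact force between blank and stop above 4 N and value of joint latch below 0.6 rad), for 0.3 s.
At the end, for the whole second after the job is handed in: The blank lies flat on its pin (less than 4 mm raised, tilted less than 0.05 rad) and at rest, pinched between the stop screw (more than 1 N) and the nose of the closed latch (more than 0.7 N, latch beyond 0.9 rad) (contact force between blank and stop above 1 N and contact force between blank and latch_nose above 0.7 N and value of joint latch above 0.9 rad and height (world z) of blank below 0.034 m and angle between blank's own z axis and vertical below 0.05 rad and linear speed of blank below 0.01 m/s); the robot touches nothing.
It fails at once if the blank presses on the stop screw with more than 25 N (contact force between blank and stop above 25 N).
It fails at once if the blank is lifted off its rest by more than 10 mm (height (world z) of blank above 0.04 m).
It fails at once if another thing on the bench is moved by more than 20 mm (distance of any of screwdriver, spare, coolant, jug, spanner, pot from where it was at the start of the episode above 0.02 m).
It also fails if it takes over 67 s, if anything falls off the work surface, if the arm or the gripper's body presses on something with over 40 N, if the wrist force passes 120 N, or if a joint passes its speed limit or range.

## Robot

A 6-joint arm with a two-finger parallel gripper is mounted at the origin on the work surface. World frame = base frame: x ahead of the robot, y to its left, z up, the work surface at z = 0. Lengths are in m, angles in rad, forces in N, time in s.
With the tool pointing down it reaches from about 0.325 to 0.925 m from the base axis. Payload 3.1 kg.
Tool frame: the origin (TCP) lies at the very end of the fingers, on their centre line; the grasp point (between the pads) lies 19 mm behind it (r.grip_depth is the z of the grasp point in the tool frame, in m); z points along the fingers, y is the line along which they close (so a half turn about z gives the same grasp; the last joint's range is limited). The gripper opens to 85 mm and grips with 20 to 120 N. Pads are 22 mm wide; open, the fingers measure 114 mm over their backs; the gripper's body (76 mm by 85 mm) begins 54 mm behind the grasp point. The pads swing forward as they close: fully open they stand 13 mm farther back than shut.
Start: joints at [-0.112, 0.217, 1.613, -0, 1.311, -0.112], TCP at [0.625, 0, 0.231] pointing down, gripper open.
Joint ranges: [-2.75, 2.75], [-0.78, 2.1], [0.31, 2.55], [-1.13, 4.27], [0.13, 2.63], [-2.58, 2.58]. Speed limits (rad/s): [2.79, 2.79, 3.14, 3.14, 3.14, 3.14].

## Interface

Orientations are given as a unit quaternion [w, x, y, z].
In Python, from bench import r gives the robot as it stands.
- The arm moves only by the shell command python3 -m crank 'ROWS' [FORCE]. ROWS is JSON, one flat list of numbers, 7 for each row, row after row: the turn, a rotation vector about the tool's x, y, z in degrees, then the shift along the tool's x, y, z in mm, then the closure, from -1 (fully open) to 1 (shut), so that 0 is half open. A call has 1 to 5 rows; each row is the pose to reach, as a shift and turn from the pose commanded when the call began, along the tool's axes at that moment; what a row does not reach only later rows make up. A row lasts 1/10 s, in which the tool goes at most 50 mm and 8.59 degrees, less where a joint would pass 70% of its speed; a pose out of reach is approached as far as the arm can. A call with a gripper value outside its range is refused whole. The fingers move at their own pace and stop on an object; FORCE is the grip in N (left out, the last holds). Time passes only in rows, so rows that repeat a pose let the fingers close. It gives the time, the measured TCP pose, the force, the opening and the grip force at its end, in the units of the state.
- r.state(): the state, without advancing time (a new reading comes with each control period).
- r.read_camera(name): name is "scene" or "side" or "wrist"; returns a dict with "image" (480x640x3 uint8, red, green, blue), "intrinsics" (3x3 intrinsics, pixels), "dist" ([k1, k2, p1, p2, k3] as OpenCV has them; the pictures are not rectified), "position" and "attitude" of the camera in the world; the wrist camera has in their place "hand_eye" (4x4, takes a point from camera to tool coordinates, whose origin is the TCP and whose axes are the flange's). Camera axes: x right, y down, z forward; pixel columns grow to the right and rows downward; lengths in m; the calibration is good to about 2 mm. A picture is of the moment at which its call begins: read the wrist's pose just before it. There is no depth.
- r.job_done(): hands the job in; it is judged then, once.
The state is a dict: "time_s": time; "q": joint angles; "qd": joint speeds; "effort": joint torques, N m; "eef_pos": TCP position; "eef_rot": TCP orientation; "contact_force": force on the tool from outside, world axes, zero at the start; "torque": the same for the moment, N m; "opening": opening from 0.0 (shut) to 1.0 (fully open); "finger_force": force on a finger pad.
Only numpy, scipy, OpenCV 4.12 (cv2) and the standard library are available. Lean on these libraries where they do the work, as an engineer would, in place of code of your own. Each camera call takes 0.05 s, during which the arm holds its last target. There are 200 camera calls.

## Working session

There is one attempt and no reset: what is moved stays moved. The work goes in short steps, Python scripts to look and compute and a shell command to move; the robot and the scene stay as the last step left them, time stands still between calls to the robot, and variables do not carry over. Pictures are saved under pics/ and viewed, at most 10 in all, crops included, and the job is handed in when it is done.

```bash
ls; mkdir -p pics
python3 - <<'E'
from bench import r
import cv2
s=r.state();print(s)
for n in("scene","side","wrist"):
    c=r.read_camera(n);cv2.imwrite(f"pics/{n}0.png",c["image"][:,:,::-1])
    print(n,{k:v for k,v in c.items() if k!="image"})
E
```

```text
pics
{'time_s': 0.0, 'q': array([-1.12196266e-01,  2.17766026e-01,  1.61494682e+00,  2.34403687e-05,
        1.31130545e+00, -1.12216191e-01]), 'qd': array([ 0.00034037, -0.00038566,  0.00036706,  0.00016328,  0.00047354,
        0.00123892]), 'effort': array([-2.90135131e-04, -3.96841800e+01, -3.03850436e+01, -2.80225659e-04,
        9.87685227e-03,  9.68610237e-06]), 'eef_pos': array([6.24175489e-01, 1.24352330e-04, 2.29954293e-01]), 'eef_rot': array([-0.00095529,  0.70710135,  0.70711117, -0.00074732]), 'contact_force': array([-0.02024572,  0.06331754,  0.15817614]), 'torque': array([0.0486783 , 0.00610784, 0.02296919]), 'finger_force': 0.0, 'opening': 0.9975241373869208}
scene {'intrinsics': array([[602.47791215,   0.        , 315.03833163],
       [  0.        , 602.47791215, 237.80149404],
       [  0.        ,   0.        ,   1.        ]]), 'dist': array([-0.12151305,  0.        ,  0.        ,  0.        ,  0.        ]), 'position': array([1.16085466, 0.79239755, 0.96838761]), 'attitude': array([-0.11712846,  0.28069188,  0.87311964, -0.38099224])}
side {'intrinsics': array([[
[... 270 characters left out ...]
, 1.03653938]), 'attitude': array([ 0.09425194, -0.19895277,  0.86925566, -0.44263864])}
wrist {'intrinsics': array([[378.61431173,   0.        , 317.0937825 ],
       [  0.        , 378.61431173, 247.11595188],
       [  0.        ,   0.        ,   1.        ]]), 'dist': array([-0.03803746,  0.        ,  0.        ,  0.        ,  0.        ]), 'hand_eye': array([[ 5.23786098e-04, -9.55292511e-01, -2.95661874e-01,
         7.51937819e-02],
       [ 9.99999750e-01,  3.59685812e-04,  6.09415078e-04,
         5.95845826e-04],
       [-4.75824279e-04, -2.95662119e-01,  9.55292460e-01,
        -1.43200074e-01],
       [ 0.00000000e+00,  0.00000000e+00,  0.00000000e+00,
         1.00000000e+00]])}
```

View pics/scene0.png

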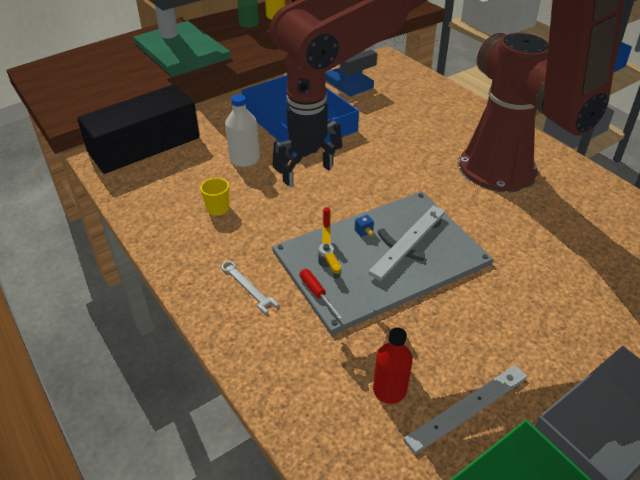

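View pics/wrist0.png

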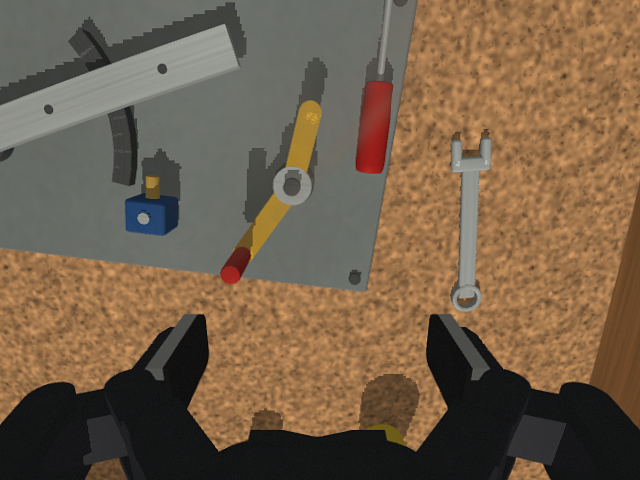

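```bash
cat > h.py <<'E'
import numpy as np,cv2
from scipy.spatial.transform import Rotation as R
from scipy.optimize import least_squares
def rot(q): return R.from_quat([q[1],q[2],q[3],q[0]]).as_matrix()
def cam(c,s=None):
    if "hand_eye" in c:
        T=np.array(c["hand_eye"]); A=rot(s["eef_rot"]); return A@T[:3,:3],A@T[:3,3]+s["eef_pos"]
    return rot(c["attitude"]),np.array(c["position"])
def proj(c,P,s=None):
    Rc,t=cam(c,s); return cv2.projectPoints(((np.atleast_2d(P)-t)@Rc)[:,None],np.zeros(3),np.zeros(3),c["intrinsics"],c["dist"])[0][:,0]
def back(c,uv,z,s=None):
    Rc,t=cam(c,s); u=cv2.undistortPoints(np.array(uv,float).reshape(-1,1,2),c["intrinsics"],c["dist"])[:,0]
    d=np.c_[u,np.ones(len(u))]@Rc.T; return t+d*((z-t[2])/d[:,2])[:,None]
def jig2w(p,P):
    P=np.atleast_2d(P)/1000.; c,s=np.cos(p[2]),np.sin(p[2])
    return np.c_[p[0]+c*P[:,0]-s*P[:,1],p[1]+s*P[:,0]+c*P[:,1],P[:,2]]
def w2jig(p,W):
    W=np.atleast_2d(W); c,s=np.cos(p[2]),np.sin(p[2]); d=W[:,:2]-p[:2]
    return 1000*np.c_[c*d[:,0]+s*d[:,1],-s*d[:,0]+c*d[:,1]]
E
python3 - <<'E'
from h import *
from bench import r
s=r.state();W=r.read_camera("wrist");S=r.read_camera("scene")
wc=[[367,290]];sc=[[275,248],[421,195],[492,261],[333,328]]
Jc=[[210,-110,18],[-210,-110,18],[-210,170,18],[210,170,18]]
f=lambda p:np.r_[(proj(W,jig2w(p,Jc[:1]),s)-wc).ravel(),(proj(S,jig2w(p,Jc))-sc).ravel()]
o=least_squares(f,[.6,.1,0]);p=o.x;print(p,o.fun.round(1))
print("pin",jig2w(p,[-160,0,54]))
for n,uv,z in [("bend",[233,46],.042),("hole",[162,69],.042),("hole2",[48,109],.042),("posttop",[232,273],.107),("pivot",[292,185],.085),("stop top",[152,205],.054),("screwtip",[153,178],.042),("nose/yellow end",[311,110],.06)]:
    w=back(W,[uv],z,s);j=w2jig(p,w)[0];print(n,w[0].round(4),j.round(1),"from pin",np.hypot(j[0]+160,j[1]),np.arctan2(j[1],j[0]+160),"from piv",np.hypot(j[0]-125,j[1]+5),np.degrees(np.arctan2(j[1]+5,j[0]-125)))
E
```

```text
[ 0.48056791  0.05662588 -0.1278516 ] [-0.8 -1.  -3.8 -2.   1.  -4.2  2.5 -1.4 -2.   3.6]
pin [[0.32187381 0.07702646 0.054     ]]
bend [0.5578 0.1403 0.042 ] [65.9 92.8] from pin 244.2381284105272 0.38986029104685993 from piv 114.28572367670856 121.13313663960942
hole [0.4989 0.1239 0.042 ] [ 9.6 69. ] from pin 183.1445519493227 0.3865335406378466 from piv 137.08345811437934 147.30803705830317
hole2 [0.3977 0.0945 0.042 ] [-87.  27.] from pin 77.85499973870911 0.35425269025215006 from piv 214.38211175239388 171.41368133361976
posttop [ 0.5607 -0.0276  0.107 ] [ 90.2 -73.4] from pin 260.76227406960794 -0.2851628900392069 from piv 76.6901958245583 -116.959566882404
pivot [0.6058 0.0354 0.085 ] [126.9  -5. ] from pin 286.9269048936152 -0.017569683193179725 from piv 1.8830651893254524 -1.2462446371240454
stop top [0.4827 0.0143 0.054 ] [  7.5 -41.7] from pin 172.62466130817688 -0.24411851830810247 from piv 123.09894268851188 -162.64293758419686
screwtip [0.4812 0.0359 0.042 ] [  3.3 -20.5] from pin 164.54559639191112 -0.12460872818462095 from piv 122.70686912735158 -172.7663249834017
nose/yellow end [0.62   0.0907 0.06  ] [134.   51.6] from pin 298.44376935430336 0.17362384099591635 from piv 57.261837125936204 81.0010088474455
```

```bash
python3 - <<'E'
from h import *
p=[ 0.48056791,0.05662588,-0.1278516]
print(jig2w(p,[30,122,25]))
E
python3 -m crank '[0,0,7.3, 49.9,-36,0,1, 0,0,7.3,99.8,-72,0,1, 0,0,7.3,140,-100,0,1, 0,0,7.3,174,-99,0,1, 0,0,7.3,174,-99,0,1]' 40
python3 - <<'E'
from h import *
from bench import r
s=r.state();print(s["eef_pos"],s["eef_rot"],s["contact_force"],s["opening"])
W=r.read_camera("wrist");cv2.imwrite("pics/w1.png",W["image"][:,:,::-1])
E
```

```text
[[0.52587849 0.17380502 0.025     ]]
time_s: 0.75
eef_pos: [0.5237, 0.1788, 0.2313]
eef_rot: [-0.001, 0.749, 0.663, 0.001]
contact_force: [0.6, -0.0, -0.0]
opening: 0.139
finger_force: 0.0
[0.5237322  0.17875386 0.23131454] [-1.18393411e-03  7.48767517e-01  6.62831426e-01  5.51766858e-04] [ 0.59909032 -0.022337   -0.02838538] 0.13852050028090973
```

View pics/w1.png

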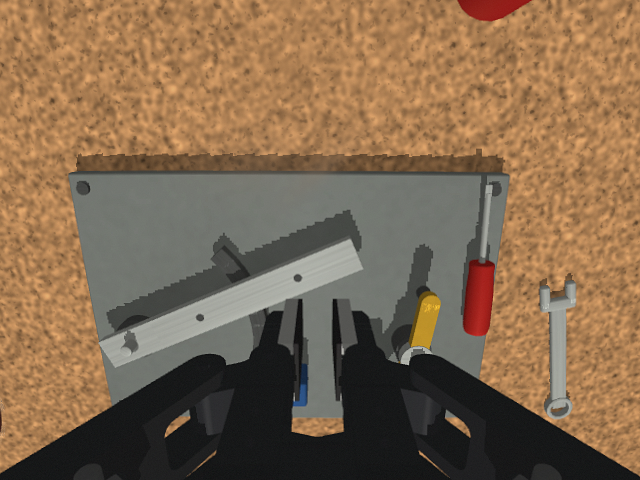

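Run:
```python
from h import *
from bench import r
s=r.state();W=r.read_camera("wrist")
print(s["eef_pos"],s["opening"])
uv=[[70,174],[508,175],[127,350]];J=[[-210,170,18],[210,170,18],[-160,0,54]]
f=lambda p:(proj(W,jig2w(p,J),s)-uv).ravel()
o=least_squares(f,[.48,.056,-.128]);p=o.x;print(p,o.fun.round(1))
for n,q,z in [("bend",[356,254],.042),("h",[298,278],.042),("h2",[200,318],.042)]:
    j=w2jig(p,back(W,[q],z,s))[0];print(n,j,np.hypot(j[0]+160,j[1]),np.arctan2(j[1],j[0]+160))
print("tcp in jig",w2jig(p,s["eef_pos"][None]), "yaw err", )
A=rot(s["eef_rot"]);print(A, np.degrees(p[2]))
```

```text
[0.52474672 0.17691285 0.23136996] 0.05738743989877553
[ 0.48197006  0.04833601 -0.12717669] [-3.1 -0.8  3.7  0.1 -0.8  2.3]
bend [63.09654886 98.98116477] 244.06831234608487 0.4175771391361531
h [ 9.21757715 74.87258088] 185.04186495248766 0.41656882166425313
h2 [-87.40695053  32.10046341] 79.37373987891593 0.4163464330539651
tcp in jig [[ 26.12325969 132.96398063]] yaw err
[[ 1.22154137e-01  9.92511142e-01 -1.12149360e-06]
 [ 9.92510918e-01 -1.22154109e-01  6.71125561e-04]
 [ 6.65962602e-04 -8.30938584e-05 -9.99999775e-01]] -7.28668774102628
```

```bash
python3 -m crank '[0,0,0,0,0,50,1, 0,0,0,0,0,100,1, 0,0,0,0,0,150,1, 0,0,0,0,0,185,1, 0,0,0,0,0,205,1]'
python3 -m crank '[0,0,0,-10,0,0,1, 0,0,0,-20,0,0,1, 0,0,0,-30,0,0,1, 0,0,0,-30,0,0,1]'
```

```text
time_s: 1.35
eef_pos: [0.5237, 0.1715, 0.0221]
eef_rot: [-0.001, 0.751, 0.66, -0.003]
contact_force: [0.4, 0.2, -0.1]
opening: -0.001
finger_force: 0.0
time_s: 1.75
eef_pos: [0.5239, 0.1425, 0.0283]
eef_rot: [0.001, 0.751, 0.66, 0.001]
contact_force: [0.4, 0.6, 0.0]
opening: 0.002
finger_force: 0.0
```

```bash
python3 -m crank '[0,0,0,-7,0,2,1, 0,0,0,-14,0,3,1, 0,0,0,-21,0,3,1, 0,0,0,-28,0,3,1, 0,0,0,-35,0,3,1]'
python3 -m crank '[0,0,0,-3,0,0,1, 0,0,0,-6,0,0,1, 0,0,0,-9,0,0,1, 0,0,0,-12,0,0,1, 0,0,0,-12,0,0,1]'
python3 - <<'E'
from h import *
from bench import r
s=r.state();W=r.read_camera("wrist");cv2.imwrite("pics/w2.png",W["image"][:,:,::-1])
print(s["eef_pos"],s["contact_force"],w2jig([ 0.48197006,0.04833601,-0.12717669],s["eef_pos"][None]))
E
```

```text
time_s: 2.25
eef_pos: [0.5177, 0.1091, 0.0233]
eef_rot: [0.0, 0.751, 0.661, 0.0]
contact_force: [1.3, 1.1, 0.6]
opening: -0.003
finger_force: 0.7
time_s: 2.75
eef_pos: [0.5158, 0.0972, 0.0232]
eef_rot: [-0.0, 0.751, 0.661, -0.0]
contact_force: [0.2, -0.2, 0.3]
opening: -0.0
finger_force: 0.0
[0.51584265 0.09721546 0.02315117] [ 0.18477449 -0.15990458  0.27569226] [[27.39945045 52.78089795]]
```

View pics/w2.png

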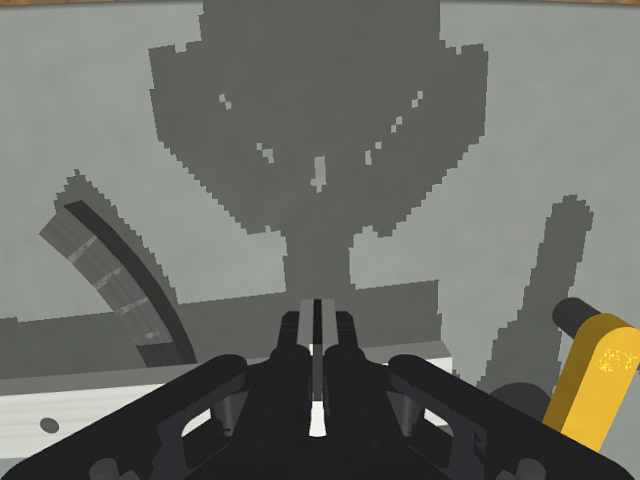

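```bash
python3 -m crank '[0,0,0,-3,0,0,1, 0,0,0,-6,0,0,1, 0,0,0,-8,0,0,1, 0,0,0,-10,0,0,1, 0,0,0,-10,0,0,1]'
python3 -m crank '[0,0,0,-1,0,0,1, 0,0,0,-2,0,0,1, 0,0,0,-3,0,0,1, 0,0,0,-4,0,0,1, 0,0,0,-4,0,0,1]'
```

```text
time_s: 3.3
eef_pos: [0.5149, 0.0874, 0.0233]
eef_rot: [0.0, 0.751, 0.661, -0.0]
contact_force: [-0.6, -0.1, 0.2]
opening: 0.0
finger_force: 0.1
time_s: 3.8
eef_pos: [0.5145, 0.0836, 0.0234]
eef_rot: [0.0, 0.751, 0.661, -0.0]
contact_force: [-0.8, -0.1, 0.6]
opening: -0.0
finger_force: 0.4
```

```bash
python3 -m crank '[0,0,0,-1,0,0,1, 0,0,0,-2,0,0,1, 0,0,0,-3,0,0,1, 0,0,0,-3,0,0,1]'
```

```text
time_s: 4.2
eef_pos: [0.5141, 0.0806, 0.0234]
eef_rot: [0.0, 0.751, 0.661, -0.0]
contact_force: [0.4, 0.4, 0.2]
opening: -0.001
finger_force: 0.4
```

```bash
for i in 1; do python3 -m crank '[0,0,0,-0.5,0,0,1, 0,0,0,-1,0,0,1, 0,0,0,-1.5,0,0,1, 0,0,0,-2,0,0,1, 0,0,0,-2,0,0,1]'; done
python3 -m crank '[0,0,0,-0.5,0,0,1, 0,0,0,-1,0,0,1, 0,0,0,-1,0,0,1]' | grep -E 'pos|force'
python3 -m crank '[0,0,0,-0.5,0,0,1, 0,0,0,-1,0,0,1, 0,0,0,-1,0,0,1]' | grep -E 'pos|force'
```

```text
time_s: 4.7
eef_pos: [0.5138, 0.0787, 0.0233]
eef_rot: [0.0, 0.751, 0.661, -0.0]
contact_force: [1.8, 1.4, 1.3]
opening: -0.0
finger_force: 0.6
eef_pos: [0.5137, 0.0777, 0.0233]
contact_force: [2.0, 0.8, 1.1]
finger_force: 0.6
eef_pos: [0.5135, 0.0767, 0.0233]
contact_force: [1.4, 1.7, 0.9]
finger_force: 0.6
```

```bash
python3 -m crank '[0,0,0,-0.5,0,0,1, 0,0,0,-1,0,0,1, 0,0,0,-1,0,0,1]' | grep -E 'pos|force'
python3 -m crank '[0,0,0,-0.5,0,0,1, 0,0,0,-1,0,0,1, 0,0,0,-1,0,0,1]' | grep -E 'pos|force'
```

```text
eef_pos: [0.5135, 0.0767, 0.0233]
contact_force: [0.6, 5.6, -0.5]
finger_force: 2.5
eef_pos: [0.5135, 0.0766, 0.0233]
contact_force: [2.2, 7.5, -0.9]
finger_force: 4.0
```

```bash
python3 -m crank '[0,0,0,-0.5,0,0,1, 0,0,0,-1,0,0,1, 0,0,0,-1,0,0,1]' | grep -E 'pos|force'
```

```text
eef_pos: [0.5136, 0.0765, 0.0234]
contact_force: [3.6, 11.6, -1.4]
finger_force: 5.6
```

```bash
python3 -m crank '[0,0,0,0,0,0,1, 0,0,0,0,0,0,1, 0,0,0,0,0,0,1, 0,0,0,0,0,0,1, 0,0,0,0,0,0,1]' | grep -E 'pos|force'
python3 -m crank '[0,0,0,3,0,0,1, 0,0,0,10,0,0,1, 0,0,0,20,0,0,1, 0,0,0,20,0,-50,1, 0,0,0,20,0,-100,1]' | grep -E 'pos|force'
python3 - <<'E'
from h import *
p=[ 0.48197006,0.04833601,-0.12717669]
print(jig2w(p,[91,-72,85]),w2jig(p,[[.5136,.0765,0]]))
E
```

```text
eef_pos: [0.5135, 0.0766, 0.0233]
contact_force: [2.8, 10.6, -1.5]
finger_force: 5.5
eef_pos: [0.5128, 0.0939, 0.1212]
contact_force: [1.9, 0.1, 0.3]
finger_force: 0.0
[[ 0.56310308 -0.03462442  0.085     ]] [[27.80233913 31.94829223]]
```

```bash
python3 -m crank '[0,0,0,-40,10,-10,1, 0,0,0,-80,15,-10,1, 0,0,0,-110,20,-10,1, 0,0,0,-120,20,-10,1, 0,0,0,-120,20,-10,1]' | grep -E 'pos|force'
python3 - <<'E'
from h import *
from bench import r
p=[ 0.48197006,0.04833601,-0.12717669]
r.read_camera("wrist");r.read_camera("wrist")
s=r.state();W=r.read_camera("wrist");cv2.imwrite("pics/w3.png",W["image"][:,:,::-1])
print(s["eef_pos"],w2jig(p,s["eef_pos"][None]))
print("pred post top",proj(W,jig2w(p,[[91,-72,107],[91,-72,57],[125,-5,85],[68,50,42],[85,21,42]]),s).round())
E
```

```text
eef_pos: [0.5199, -0.0286, 0.133]
contact_force: [0.2, 0.7, 0.1]
finger_force: 0.0
[ 0.51985002 -0.02701622  0.13286749] [[ 47.13127907 -69.93921136]]
pred post top [[405. 296.]
 [387. 262.]
 [473. 153.]
 [353.  48.]
 [381. 103.]]
```

View pics/w3.png

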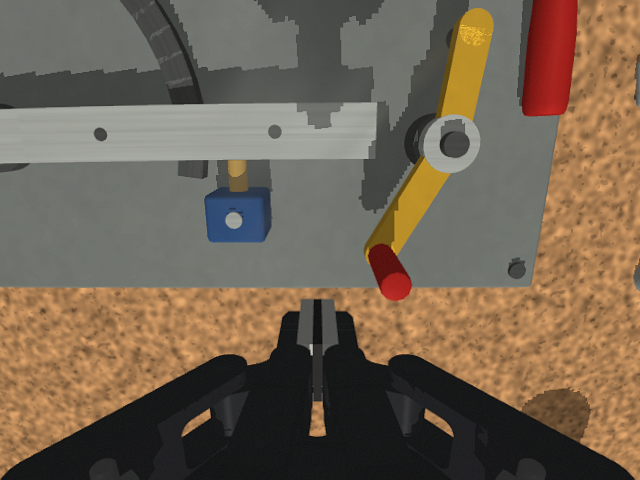

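Run:
```python
from h import *
from bench import r
p=[ 0.48197006,0.04833601,-0.12717669]
s=r.state();W=r.read_camera("wrist")
t=w2jig(p,s["eef_pos"][None])
for q,z in [([397,286],.107),([383,252],.057),([454,144],.08),([377,103],.042)]:
  j=w2jig(p,back(W,[q],z,s));print(j,j-t)
```

```text
[[ 86.53116266 -66.28302525]] [[39.37870179  3.32998341]]
[[ 87.96037241 -65.14433082]] [[40.80791154  4.46867784]]
[[116.73478024  -0.54219767]] [[69.58231937 69.07081099]]
[[82.62835761 21.18021383]] [[35.47589674 90.79322249]]
```

```bash
python3 -m crank '[0,0,0,1,0,25,1, 0,0,0,1,0,45,1, 0,0,0,1,0,52,1, 0,0,0,1,10,52,1, 0,0,0,1,10,52,1]' | grep -E 'pos|force'
python3 -m crank '[0,0,0,0,3,0,1, 0,0,0,0,6,0,1, 0,0,0,0,9,0,1, 0,0,0,0,12,0,1, 0,0,0,0,15,0,1]' | grep -E 'pos|force'
python3 -m crank '[0,0,0,0,5,0,1, 0,0,0,0,10,0,1, 0,0,0,0,15,0,1, 0,0,0,0,20,0,1]' | grep -E 'pos|force'
```

```text
eef_pos: [0.5327, -0.0281, 0.0824]
contact_force: [0.2, -0.7, 0.5]
finger_force: 0.0
eef_pos: [0.5427, -0.0311, 0.0809]
contact_force: [-6.0, -3.3, 2.4]
finger_force: 3.3
eef_pos: [0.5624, -0.0336, 0.0802]
contact_force: [-5.3, -2.2, -0.6]
finger_force: 2.4
```

```bash
python3 -m crank '[0,0,0,0,4,0,1, 0,0,0,0,8,0,1, 0,0,0,0,12,0,1, 0,0,0,0,16,0,1, 0,0,0,0,20,0,1]' | grep -E 'pos|force'
python3 -m crank '[0,0,0,0,1,0,1, 0,0,0,0,2,0,1, 0,0,0,0,3,0,1, 0,0,0,0,4,0,1, 0,0,0,0,4,0,1]' | grep -E 'pos|force'
python3 - <<'E'
from h import *
from bench import r
s=r.state();W=r.read_camera("wrist");cv2.imwrite("pics/w4.png",W["image"][:,:,::-1])
print(w2jig([ 0.48197006,0.04833601,-0.12717669],s["eef_pos"][None]))
E
```

```text
eef_pos: [0.584, -0.0354, 0.0806]
contact_force: [-4.4, -1.4, -0.9]
finger_force: 1.8
eef_pos: [0.5888, -0.0353, 0.0812]
contact_force: [-2.8, 0.3, -2.5]
finger_force: 1.6
[[116.5779589  -69.40497853]]
```

View pics/w4.png

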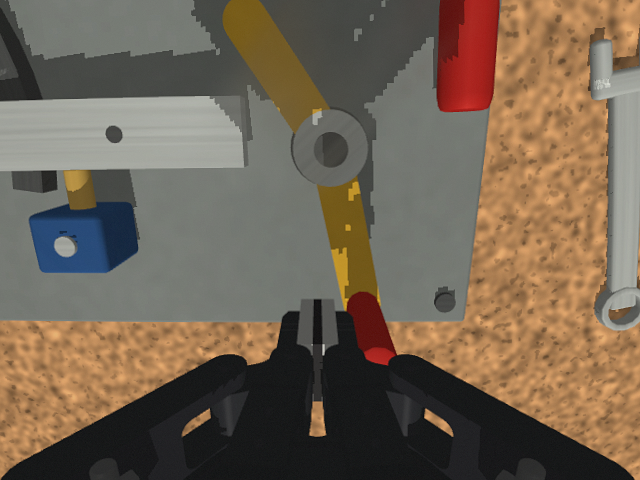

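```bash
python3 -m crank '[0,0,0,0,1.5,0,1, 0,0,0,0,3,0,1, 0,0,0,0,4.5,0,1, 0,0,0,0,6,0,1, 0,0,0,0,6,0,1]' | grep -E 'pos|force'
python3 -m crank '[0,0,0,0,1,0,1, 0,0,0,0,2,0,1, 0,0,0,0,3,0,1, 0,0,0,0,3,0,1]' | grep -E 'pos|force'
python3 -m crank '[0,0,0,0,1,0,1, 0,0,0,0,2,0,1, 0,0,0,0,2,0,1]' | grep -E 'pos|force'
```

```text
eef_pos: [0.5953, -0.036, 0.0815]
contact_force: [-3.3, 3.0, -1.6]
finger_force: 1.8
eef_pos: [0.5982, -0.0364, 0.0817]
contact_force: [-4.0, 3.8, -1.3]
finger_force: 2.0
eef_pos: [0.6001, -0.0366, 0.0816]
contact_force: [-3.7, 4.0, -0.6]
finger_force: 2.1
```

```bash
python3 -m crank '[0,0,0,1,1,0,1, 0,0,0,2,2,0,1, 0,0,0,2,2,0,1]' | grep -E 'pos|force'
python3 -m crank '[0,0,0,0.5,1,0,1, 0,0,0,1,2,0,1, 0,0,0,1,2,0,1]' | grep -E 'pos|force'
```

```text
eef_pos: [0.6027, -0.036, 0.0817]
contact_force: [-2.5, -0.7, -0.7]
finger_force: 1.5
eef_pos: [0.6049, -0.0352, 0.0817]
contact_force: [-2.5, -1.0, -0.2]
finger_force: 1.2
```

```bash
python3 -m crank '[0,0,0,0.5,1,0,1, 0,0,0,1,2,0,1, 0,0,0,1,2,0,1]' | grep -E 'pos|force'
```

```text
eef_pos: [0.6068, -0.0339, 0.0816]
contact_force: [-2.8, -1.7, 0.2]
finger_force: 1.2
```

```bash
python3 -m crank '[0,0,0,0.2,0.5,0,1, 0,0,0,0.5,1,0,1, 0,0,0,0.5,1,0,1]' | grep -E 'pos|force'
python3 -m crank '[0,0,0,0.2,0.5,0,1, 0,0,0,0.5,1,0,1, 0,0,0,0.5,1,0,1]' | grep -E 'pos|force'
```

```text
eef_pos: [0.6075, -0.0335, 0.0815]
contact_force: [-2.9, -2.1, 1.3]
finger_force: 1.4
eef_pos: [0.6085, -0.0331, 0.0814]
contact_force: [-3.1, -0.9, 1.0]
finger_force: 1.4
```

```bash
python3 -m crank '[0,0,0,0.2,0.5,0,1, 0,0,0,0.5,1,0,1, 0,0,0,0.5,1,0,1]' | grep -E 'pos|force'
```

```text
eef_pos: [0.6096, -0.0327, 0.0813]
contact_force: [-3.4, -2.0, 1.5]
finger_force: 1.4
```

```bash
python3 -m crank '[0,0,0,0.2,0.5,0,1, 0,0,0,0.5,1,0,1, 0,0,0,0.5,1,0,1]' | grep -E 'pos|force'
```

```text
eef_pos: [0.6106, -0.0324, 0.0813]
contact_force: [-3.5, -1.8, 2.4]
finger_force: 1.4
```

```bash
python3 -m crank '[0,0,0,0.2,0.5,0,1, 0,0,0,0.5,1,0,1, 0,0,0,0.5,1,0,1]' | grep -E 'pos|force'
```

```text
eef_pos: [0.6116, -0.032, 0.0813]
contact_force: [-2.6, -1.5, 1.4]
finger_force: 1.4
```

```bash
python3 -m crank '[0,0,0,0.2,0.5,0,1, 0,0,0,0.5,1,0,1, 0,0,0,0.5,1,0,1]' | grep -E 'pos|force'
```

```text
eef_pos: [0.6127, -0.0316, 0.0813]
contact_force: [-3.5, -1.2, 1.3]
finger_force: 1.4
```

Run:
```python
from h import *
from bench import r
s=r.state();W=r.read_camera("wrist");cv2.imwrite("pics/w5.png",W["image"][:,:,::-1]);print(s["time_s"])
```

```text
14.25
```

View pics/w5.png

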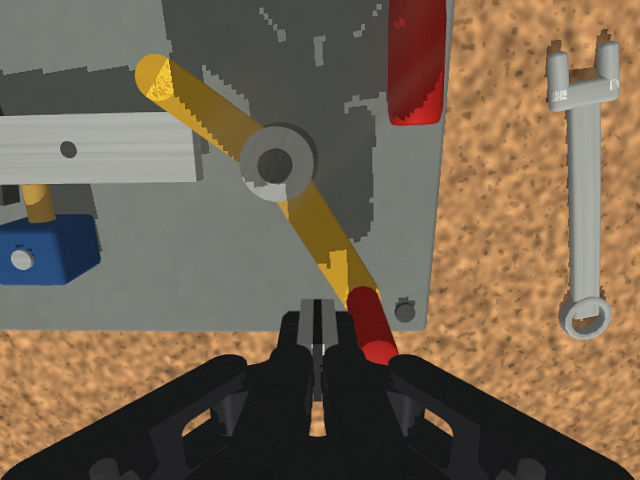

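```bash
python3 -m crank '[0,0,0,0.6,0.8,0,1, 0,0,0,1.2,1.6,0,1, 0,0,0,1.8,2.4,0,1, 0,0,0,2.4,3.2,0,1, 0,0,0,2.4,3.2,0,1]' | grep -E 'pos|force'
python3 -m crank '[0,0,0,0.3,0.4,0,1, 0,0,0,0.6,0.8,0,1, 0,0,0,0.6,0.8,0,1]' | grep -E 'pos|force'
```

```text
eef_pos: [0.6161, -0.0296, 0.0811]
contact_force: [-2.8, -1.8, 0.3]
finger_force: 1.2
eef_pos: [0.6168, -0.0291, 0.0811]
contact_force: [-3.4, -1.3, -0.1]
finger_force: 1.3
```

```bash
python3 -m crank '[0,0,0,0.3,0.4,0,1, 0,0,0,0.6,0.8,0,1, 0,0,0,0.6,0.8,0,1]' | grep -E 'pos|force'
```

```text
eef_pos: [0.6177, -0.0286, 0.0811]
contact_force: [-2.9, -1.6, -1.2]
finger_force: 1.4
```

```bash
python3 -m crank '[0,0,0,0.3,0.4,0,1, 0,0,0,0.6,0.8,0,1, 0,0,0,0.6,0.8,0,1]' | grep -E 'pos|force'
```

```text
eef_pos: [0.6187, -0.0281, 0.0812]
contact_force: [-3.0, -1.0, -0.6]
finger_force: 1.4
```

```bash
python3 -m crank '[0,0,0,0.3,0.4,0,1, 0,0,0,0.6,0.8,0,1, 0,0,0,0.6,0.8,0,1]' | grep -E 'pos|force'
```

```text
eef_pos: [0.6196, -0.0277, 0.0812]
contact_force: [-2.9, -1.7, -1.3]
finger_force: 1.4
```

```bash
python3 -m crank '[0,0,0,0.3,0.4,0,1, 0,0,0,0.6,0.8,0,1, 0,0,0,0.6,0.8,0,1]' | grep -E 'pos|force'
```

```text
eef_pos: [0.6204, -0.0272, 0.0813]
contact_force: [-2.4, -1.4, -1.1]
finger_force: 1.4
```

```bash
python3 -m crank '[0,0,0,0.3,0.4,0,1, 0,0,0,0.6,0.8,0,1, 0,0,0,0.6,0.8,0,1]' | grep -E 'pos|force'
```

```text
eef_pos: [0.6206, -0.027, 0.0812]
contact_force: [-4.2, -3.1, -0.2]
finger_force: 2.3
```

```bash
python3 -m crank '[0,0,0,0.3,0.4,0,1, 0,0,0,0.6,0.8,0,1, 0,0,0,0.6,0.8,0,1]' | grep -E 'pos|force'
```

```text
eef_pos: [0.6208, -0.0269, 0.0812]
contact_force: [-6.8, -3.0, 1.9]
finger_force: 3.1
```

```bash
python3 -m crank '[0,0,0,0.3,0.4,0,1, 0,0,0,0.6,0.8,0,1, 0,0,0,0.6,0.8,0,1]' | grep -E 'pos|force'
```

```text
eef_pos: [0.6209, -0.0269, 0.0812]
contact_force: [-8.7, -4.5, 2.3]
finger_force: 4.0
```

```bash
python3 -m crank '[0,0,0,0,0,0,1, 0,0,0,0,0,0,1, 0,0,0,0,0,0,1]' | grep -E 'pos|force'
python3 -m crank '[0,0,0,-1,-1.5,0,1, 0,0,0,-2,-4,0,1, 0,0,0,-5,-12,0,1, 0,0,0,-10,-25,0,1, 0,0,0,-10,-25,-40,1]' | grep -E 'pos|force'
python3 -m crank '[0,0,0,0,0,-40,1, 0,0,0,0,0,-80,1, 0,0,0,0,0,-80,1]'
python3 - <<'E'
from h import *
from bench import r
r.read_camera("wrist")
W=r.read_camera("wrist");cv2.imwrite("pics/w6.png",W["image"][:,:,::-1])
E
```

```text
eef_pos: [0.6209, -0.0269, 0.0812]
contact_force: [-9.4, -4.0, 2.7]
finger_force: 4.0
eef_pos: [0.5907, -0.0314, 0.1154]
contact_force: [-0.1, -0.0, -0.9]
finger_force: 0.0
time_s: 18.3
eef_pos: [0.6027, -0.033, 0.2105]
eef_rot: [0.007, 0.751, 0.661, 0.006]
contact_force: [0.6, -0.5, 0.8]
opening: -0.001
finger_force: 0.0
```

View pics/w6.png

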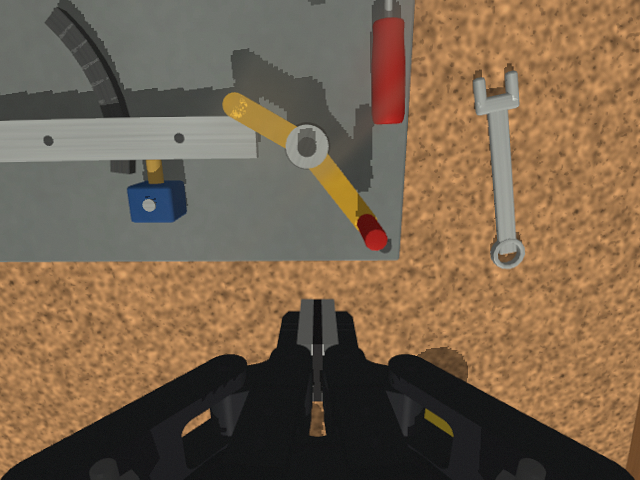

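The picture shows the latch closed with its nose at (235,103) bearing on the back of the blank. The blank sits on the screw at (153,160), and the gripper is clear of everything.

```bash
python3 -c "
from bench import r
print(r.job_done())"
```

```text
the job is handed in; nothing more can be done
None
```

The job is handed in. I pressed the blank on the stop screw at roughly 11–13 N with the latch open, then closed the latch until its nose bore on the blank (about 11 N estimated on the screw) and let go. The pinch left after release couldn't be measured, and the hand-in gave no verdict.

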